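# Snap the left and right dust caps onto the stereo imaging head

### The arm

A 6-joint arm with a two-finger parallel gripper is mounted at the origin on a cart in front of the work surface, level with it; the furniture and walls round the work are solid. World frame = base frame: x ahead of the robot, y to its left, z up, the work surface at z = 0. Lengths are in m, angles in rad, forces in N, time in s.
With the tool pointing down it reaches from about 0.3 to 0.875 m from the base axis. Payload 6.4 kg.
Tool frame: the origin (TCP) lies at the very end of the fingers, on their centre line; the grasp point (between the pads) lies 19 mm behind it; z points along the fingers, y is the line along which they close (so a half turn about z gives the same grasp; the last joint's range is limited). The gripper opens to 85 mm and grips with 20 to 120 N. Pads are 22 mm wide; open, the fingers measure 114 mm over their backs; the gripper's body (76 mm by 85 mm) begins 54 mm behind the grasp point. The pads swing forward as they close: fully open they stand 13 mm farther back than shut.
Start: joints at [1.064, 0.181, 1.607, -0, 1.354, -0.206], TCP at [0.17, 0.549, 0.231] pointing down, gripper open.
Joint ranges: [-2.99, 2.99], [-0.89, 2.07], [0.3, 2.58], [-1.14, 4.28], [0, 2.63], [-3.12, 3.12]. Speed limits (rad/s): [2.57, 2.57, 3.01, 3.14, 3.14, 3.14].

### API

Orientations are given as a unit quaternion [w, x, y, z].
In Python, from bench import * gives the robot as it stands. The module is installed in compiled form; this text tells all that it offers.
- The arm moves only by the tool arm_command, never from a script. Its arguments are lists of equal length, an entry for each row: "dp": the shift along the tool's x, y, z in units of 0.25 m (1.0 is 0.25 m), a list of three; "turn": the turn, a rotation vector about the tool's x, y, z in units of 30 degrees (1.0 is 30 degrees), a list of three; "jaw": the opening, from 0 (shut) to 1 (fully open). A call has 1 to 5 rows; each row is the pose to reach, as a shift and turn from the pose commanded when the call began, along the tool's axes at that moment; what a row does not reach only later rows make up. A row lasts 1/8 s, in which the tool goes at most 62.5 mm and 10.7 degrees, less where a joint would pass 70% of its speed; a pose out of reach is approached as far as the arm can. A call with a number of a shift or a turn outside -1 to 1 is refused whole. A call with a gripper value outside its range is refused whole. The fingers move at their own pace and stop on an object; the grip force is fixed at half the most. Time passes only in rows, so rows that repeat a pose let the fingers close. It gives the time, the measured TCP pose, the force, the opening and the grip force at its end, in the units of the state.
- get_obs(): the state, without advancing time (a new reading comes with each control period).
- camera(name): name is "scene" or "top" or "wrist"; returns the picture (384x512x3 uint8, blue, green, red); there is no depth.
- get_calibration(name): a dict with "camera_matrix" (3x3 intrinsics, pixels), "k1" (the pictures are not rectified: a ray, as slopes to the right and down, at radius r is drawn at 1 + k1 r^2 times it, then the intrinsics apply), "R" (3x3) and "t" (3): a world point X has camera coordinates R X + t; the wrist camera has in their place "mount" (4x4, takes a point from camera to tool coordinates, whose origin is the TCP and whose axes are the flange's). Camera axes: x right, y down, z forward; pixel columns grow to the right and rows downward; lengths in m; the calibration is good to about 2 mm. A picture is of the moment at which its call begins: read the wrist's pose just before it. get_calibration takes no time and is no camera call.
- hand_in(): hands the job in; it is judged then, once.
The state is a dict: "time_s": time; "q": joint angles; "dq": joint speeds; "joint_efforts": joint torques, N m; "eef_pos": TCP position; "eef_rot": TCP orientation; "wrist_force": force on the tool from outside, world axes, zero at the start; "torque": the same for the moment, N m; "opening": opening from 0.0 (shut) to 1.0 (fully open); "grasp_force": force on a finger pad.
Only numpy, scipy, OpenCV 4.12 (cv2) and the standard library are available. Lean on these libraries where they do the work, as an engineer would, in place of code of your own. Each camera call takes 0.05 s, during which the arm holds its last target. There are 200 camera calls.

### The job

Close up the stereo imaging head: two mirror-image dust caps lie on the mats, and each fits only its own port, with its notch round the port's key post. Pinch each cap's two sprung tabs together, fit the cap into its port until the flange lies flat on the rim, and let the tabs spring fully out again so that the cap is latched under the rim. Do not push the head out of its tilt, leave the bottles, jar and canister standing where they are, and let go of everything at the end.

Things in the scene. Friction and masses are not known exactly. Their poses are not given: they have to be found in the camera images.
- left_cap: loose left dust cap, black plastic, 0.06 kg; origin: centre of the plug's underside; z up through the tabs, y along its long side, x the pinch line. Plug 71 (y) x 47 (x) mm, z 0 to 16 (lowest 5 mm tapered in 2 mm all round); flange 84 x 63 mm, z 16 to 21. Starts tabs up on either mat. Fitted, its axes are parallel to its port's and its origin 16 mm below the rim
- left_cap_notch (a point): square notch that makes this the left cap: plug and flange lack their +x +y corner right through (x over 11.5, +y over 21.5 mm). The right cap is the mirror image. Point: the notch's inner corner, on the flange's top
- left_cap_tabs (a point): the left cap's two sprung tabs, grey, standing on the flange at x +-11 to +-18 mm, 24 mm wide (y), z 21 to 49 mm: 36 mm over their outer faces, 25 pinched fully. Each carries a lug (22 mm wide, z 3.5 to 9.5 mm) sticking out of the plug to x +-28.5 mm; fully pinched the lugs draw in to +-23, inside the plug. Point: midway between the tabs, z 35 mm
- left_port (a point): left port (seen from the robot): centre of its mouth at the rim's top; z out of the port (tilted 21 to 32 deg towards the robot), x up the slope, away from the robot, y along its long side, to the robot's left. Opening 74 (y) x 50 (x) mm, 26 deep, rim outside 94 x 68. A lip 5 mm thick runs along both long sides; below it the port widens to x +-31 mm, so lugs spring out under it
- left_key (a point): square key post in the left port's upper outer corner: port x 13 to 25, y +23 to +37 mm, from the bottom to 5 mm above the rim; the notch goes round it with 1.5 mm clearance. Point: centre of its top
- right_cap: loose right dust cap, black plastic, 0.06 kg; origin: centre of the plug's underside; z up through the tabs, y along its long side, x the pinch line. Plug 71 (y) x 47 (x) mm, z 0 to 16 (lowest 5 mm tapered in 2 mm all round); flange 84 x 63 mm, z 16 to 21. Starts tabs up on either mat. Fitted, its axes are parallel to its port's and its origin 16 mm below the rim
- right_cap_notch (a point): square notch that makes this the right cap: plug and flange lack their +x -y corner right through (x over 11.5, -y over 21.5 mm). The left cap is the mirror image. Point: the notch's inner corner, on the flange's top
- right_cap_tabs (a point): the right cap's two sprung tabs, grey, standing on the flange at x +-11 to +-18 mm, 24 mm wide (y), z 21 to 49 mm: 36 mm over their outer faces, 25 pinched fully. Each carries a lug (22 mm wide, z 3.5 to 9.5 mm) sticking out of the plug to x +-28.5 mm; fully pinched the lugs draw in to +-23, inside the plug. Point: midway between the tabs, z 35 mm
- right_port (a point): right port (seen from the robot): centre of its mouth at the rim's top; z out of the port (tilted 21 to 32 deg towards the robot), x up the slope, away from the robot, y along its long side, to the robot's left. Opening 74 (y) x 50 (x) mm, 26 deep, rim outside 94 x 68. A lip 5 mm thick runs along both long sides; below it the port widens to x +-31 mm, so lugs spring out under it
- right_key (a point): square key post in the right port's upper outer corner: port x 13 to 25, y -23 to -37 mm, from the bottom to 5 mm above the rim; the notch goes round it with 1.5 mm clearance. Point: centre of its top
- left_cap_tab_upper (a joint): inward slide of the left cap's tab on its +x side: 0 sprung out, 0.0055 m pinched fully in; spring 3 N at rest to 13 N fully in
- left_cap_tab_lower (a joint): inward slide of the left cap's tab on its -x side: 0 sprung out, 0.0055 m pinched fully in; spring 3 N at rest to 13 N fully in
- right_cap_tab_upper (a joint): inward slide of the right cap's tab on its +x side: 0 sprung out, 0.0055 m pinched fully in; spring 3 N at rest to 13 N fully in
- right_cap_tab_lower (a joint): inward slide of the right cap's tab on its -x side: 0 sprung out, 0.0055 m pinched fully in; spring 3 N at rest to 13 N fully in
- head_stand: steel base and yoke of the stereo imaging head, fixed; base plate x -75 to +55, y +-142 mm, 12 mm thick, two upright cheeks at y = +-126 mm up to 171 mm high; origin on the desk below the tilt axis. The grey twin-port head (224 mm wide) hangs between the cheeks on a horizontal axis 140 mm above the desk, its ports' rims 60 mm from that axis
- stereo_head (a joint): tilt of the head in its yoke, rad: 0 ports straight up, growing towards the robot; 0.37 to 0.55 at the start; held by a stiff friction hinge (10 N m)
- mat_a: thin white plastic mat on the robot's left, 110 x 120 x 3 mm, fixed; origin under its centre on the desk
- mat_b: thin white plastic mat on the robot's right, 110 x 120 x 3 mm, fixed; origin under its centre on the desk
- file_box: tall open file box on the left of the desk, fixed, 250 (x) x 120 (y) mm, sides up to 265 mm high, with folders standing in it up to about 330 mm; its front, 112 mm high, is at x 0.50; origin under its centre
- swab_jar: bystander: clear glass jar of cotton swabs, 62 mm across, 79 mm high, origin under its centre
- etchant: bystander: brown dropper bottle with a black nozzle, 34 mm across, 89 mm high, origin under its centre
- objective_can: bystander: white screw canister, 41 mm across, 58 mm high, origin under its centre
- oil_bottle: bystander: small clear dropper bottle with a white nozzle, 26 mm across, 69 mm high, origin under its centre
Mind the look-alikes: they are no part of the job. Leave any green look-alike of the right_cap alone. Leave any purple look-alike of the left_cap alone.

How it is judged:
On the way:
1. one of the caps is latched in its own port and released (((z of left_cap in the frame of left_port between -0.019 and -0.0135 m and x of left_cap in the frame of left_port between -0.004 and 0.004 m and y of left_cap in the frame of left_port between -0.004 and 0.004 m and angle between the z axis of left_cap and the z axis of left_port, either way round below 0.08 rad and angle between the y axis of left_cap and the y axis of left_port, either way round below 0.1 rad and value of joint each of left_cap_tab_upper, left_cap_tab_lower below 0.002 m and linear speed of left_cap below 0.02 m/s and contact force between left_cap and the fingers below 0.1 N) or (z of right_cap in the frame of right_port between -0.019 and -0.0135 m and x of right_cap in the frame of right_port between -0.004 and 0.004 m and y of right_cap in the frame of right_port between -0.004 and 0.004 m and angle between the z axis of right_cap and the z axis of right_port, either way round below 0.08 rad and angle between the y axis of right_cap and the y axis of right_port, either way round below 0.1 rad and value of joint each of right_cap_tab_upper, right_cap_tab_lower below 0.002 m and linear speed of right_cap below 0.02 m/s and contact force between right_cap and the fingers below 0.1 N))), for 0.2 s.
At the end, for the whole second after the job is handed in: each cap sits in its own port, centred within 4 mm, its flange on the rim (within 2.5 mm, tilted under 0.08 rad), both its tabs sprung out to within 2 mm of their free position, at rest and not touched by the fingers (z of left_cap in the frame of left_port between -0.019 and -0.0135 m and x of left_cap in the frame of left_port between -0.004 and 0.004 m and y of left_cap in the frame of left_port between -0.004 and 0.004 m and angle between the z axis of left_cap and the z axis of left_port, either way round below 0.08 rad and angle between the y axis of left_cap and the y axis of left_port, either way round below 0.1 rad and value of joint each of left_cap_tab_upper, left_cap_tab_lower, right_cap_tab_upper, right_cap_tab_lower below 0.002 m and linear speed of each of left_cap, right_cap below 0.02 m/s and contact force between each of left_cap, right_cap and the fingers below 0.1 N and z of right_cap in the frame of right_port between -0.019 and -0.0135 m and x of right_cap in the frame of right_port between -0.004 and 0.004 m and y of right_cap in the frame of right_port between -0.004 and 0.004 m and angle between the z axis of right_cap and the z axis of right_port, either way round below 0.08 rad and angle between the y axis of right_cap and the y axis of right_port, either way round below 0.1 rad).
It fails at once if the swab jar is shifted by more than 20 mm or tipped (distance of swab_jar from where it was at the start of the episode above 0.02 m or angle between swab_jar's own z axis and vertical above 0.35 rad).
It fails at once if the etchant bottle is shifted by more than 20 mm or tipped (distance of etchant from where it was at the start of the episode above 0.02 m or angle between etchant's own z axis and vertical above 0.35 rad).
It fails at once if the white canister is shifted by more than 20 mm or tipped (distance of objective_can from where it was at the start of the episode above 0.02 m or angle between objective_can's own z axis and vertical above 0.35 rad).
It fails at once if the oil bottle is shifted by more than 20 mm or tipped (distance of oil_bottle from where it was at the start of the episode above 0.02 m or angle between oil_bottle's own z axis and vertical above 0.35 rad).
It fails at once if the head is pushed out of its tilt (a port shifts by more than 6 mm) (distance of any of left_port, right_port from where it was at the start of the episode above 0.006 m).
It also fails if it takes over 72 s, if anything falls off the work surface, if the arm or the gripper's body presses on something with over 40 N, if the wrist force passes 120 N, or if a joint passes its speed limit or range.

## Working session

There is one attempt and no reset: what is moved stays moved. The work goes in short steps, Python scripts to look and compute and a tool call to move; the robot and the scene stay as the last step left them, time stands still between calls to the robot, and variables do not carry over. Pictures are saved under pics/ and viewed, at most 13 in all, crops included, and the job is handed in when it is done.

Besides the shell and the picture viewer there is one more tool, called as name(argument=value, ...) on one line, values as JSON. arm_command: Moves the arm, as the interface text tells. Its arguments: {"type":"object","properties":{"dp":{"type":"array"},"turn":{"type":"array"},"jaw":{"type":"array"}},"required":["dp","turn","jaw"]}

```bash
mkdir -p pics
python3 - <<'E'
from bench import *
import cv2,numpy as np
o=get_obs();print(o)
for n in("scene","top"):
    cv2.imwrite(f"pics/{n}0.png",camera(n));c=get_calibration(n);print(n,c)
print(get_calibration("wrist"))
E
```

```text
{'time_s': 0.0, 'q': array([ 1.06367298e+00,  1.81569014e-01,  1.60800060e+00,  9.35031515e-06,
        1.35380325e+00, -2.06279258e-01]), 'dq': array([ 0.00024007, -0.00056186, -0.0018392 ,  0.00033098, -0.00121103,
        0.00148117]), 'joint_efforts': array([ 3.24807807e-06, -4.44875729e+01, -3.51327002e+01, -4.13223352e-04,
        9.12368327e-03,  1.58577177e-05]), 'eef_pos': array([0.17008311, 0.54869187, 0.23037201]), 'eef_rot': array([-3.15088479e-04,  1.49856366e-01,  9.88707377e-01, -8.32481796e-04]), 'wrist_force': array([-0.23366173,  0.48663828,  0.39838335]), 'torque': array([ 0.0166654 ,  0.02626817, -0.02195294]), 'grasp_force': 0.0, 'opening': 1.0040060009198606}
scene {'camera_matrix': array([[476.59569724,   0.        , 257.19249063],
       [  0.        , 476.59569724, 199.9561693 ],
       [  0.        ,   0.        ,   1.        ]]), 'k1': 0.050604064009283634, 'R': array([[-0.85255514, -0.52250312, -0.01184146],
       [-0.24185643,  0.41451359, -0.87731633],
       [ 0.46330896, -0.74509662, -0.47976643]]), 't': array([0.4622656 , 0.26147274, 1.74460648])}
to
[... 257 characters left out ...]
      [-0.9923384 , -0.01594507, -0.12251637],
       [ 0.12241948,  0.00692075, -0.99245432]]), 't': array([-0.03737449,  0.54262384,  1.28899905])}
{'camera_matrix': array([[281.55692238,   0.        , 256.29340224],
       [  0.        , 281.55692238, 187.80621952],
       [  0.        ,   0.        ,   1.        ]]), 'k1': -0.0438849226448463, 'mount': array([[ 7.02432546e-04, -9.47196731e-01, -3.20652241e-01,
         8.28456059e-02],
       [ 9.99999609e-01,  8.37700159e-04, -2.83904393e-04,
         7.34389163e-05],
       [ 5.37523747e-04, -3.20651916e-01,  9.47196949e-01,
        -1.43200814e-01],
       [ 0.00000000e+00,  0.00000000e+00,  0.00000000e+00,
         1.00000000e+00]])}
```

View pics/top0.png

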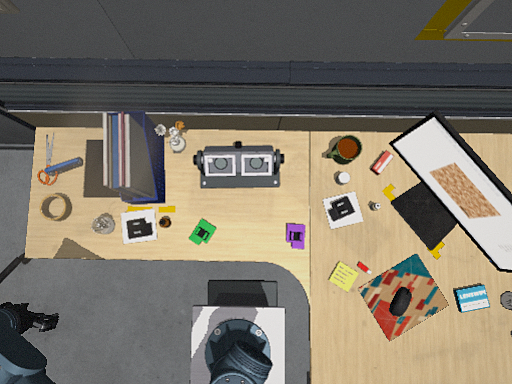

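View pics/scene0.png

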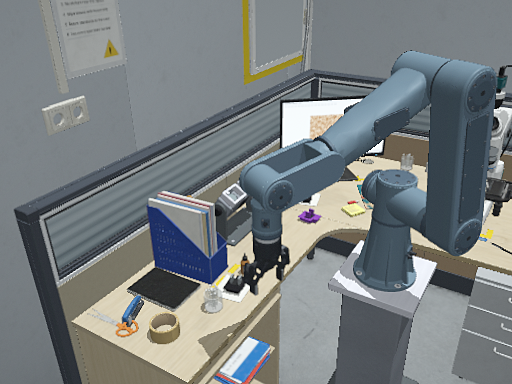

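The top view shows mat A with a black cap at px (139,227), mat B with a black cap at (342,210), the head with ports at about (220,165) and (256,163), and green and purple decoys at (203,232) and (295,235). I'll enlarge these and compute rough positions.

```bash
cat > h.py <<'E'
from bench import *
import cv2,numpy as np
from scipy.spatial.transform import Rotation as R
def pose(o=None):
    o=o or get_obs(); q=o["eef_rot"]; return np.array(o["eef_pos"]),R.from_quat([q[1],q[2],q[3],q[0]]).as_matrix()
def cam(name,o=None):
    "K,dist,camera-to-world rotation, centre"
    c=get_calibration(name);K=c["camera_matrix"];d=np.array([c["k1"],0,0,0])
    if name=="wrist":
        p,Rt=pose(o);M=c["mount"];return K,d,Rt@M[:3,:3],p+Rt@M[:3,3]
    return K,d,c["R"].T,-c["R"].T@c["t"]
def rays(uv,C):
    K,d,Rc,c=C;n=cv2.undistortPoints(np.array(uv,float).reshape(-1,1,2),K,d)[:,0]
    return np.c_[n,np.ones(len(n))]@Rc.T
def onplane(uv,C,z=0,n=(0,0,1)):
    "intersect with plane n.X=z"
    r=rays(uv,C);n=np.array(n);return C[3]+r*((z-n@C[3])/(r@n))[:,None]
def proj(X,C):
    K,d,Rc,c=C;P=(np.atleast_2d(X)-c)@Rc
    return cv2.projectPoints(P,np.zeros(3),np.zeros(3),K,d)[0][:,0]
E
python3 - <<'E'
from h import *
im=cv2.imread("pics/top0.png");C=cam("top")
cr=lambda x,y,w,h,s:cv2.resize(im[y:y+h,x:x+w],None,fx=s,fy=s,interpolation=cv2.INTER_CUBIC)
m=np.zeros((560,800,3),np.uint8)
a=cr(115,200,50,50,5.5);b=cr(318,185,50,50,5.5);c=cr(190,135,100,60,5.5)
m[:275,:275]=a;m[:275,280:555]=b;m[220+5+55:220+5+55+a.shape[0]+0][:0]=0
m=np.zeros((600,800,3),np.uint8);m[:275,:275]=a;m[:275,280:555]=b;m[270:600,:550]=c[:330]
cv2.imwrite("pics/crop0.png",m)
print(onplane([(139,227),(342,210),(203,232),(295,235)],C,.02))
print(onplane([(220,165),(256,163)],C,.19))
print(onplane([(165,222),(342,178),(376,206),(103,223),(201,186),(279,186)],C,.012))
E
```

```text
[[ 0.41625122  0.34957337  0.02      ]
 [ 0.48712151 -0.35770412  0.02      ]
 [ 0.40257603  0.12597532  0.02      ]
 [ 0.39752522 -0.19372149  0.02      ]]
[[ 0.60707234  0.05876695  0.19      ]
 [ 0.61512437 -0.05263705  0.19      ]]
[[ 0.43542179  0.26149898  0.012     ]
 [ 0.60169373 -0.36118778  0.012     ]
 [ 0.50382668 -0.47918912  0.012     ]
 [ 0.4283959   0.47904786  0.012     ]
 [ 0.56500061  0.13915144  0.012     ]
 [ 0.56942781 -0.13769784  0.012     ]]
```

View pics/crop0.png

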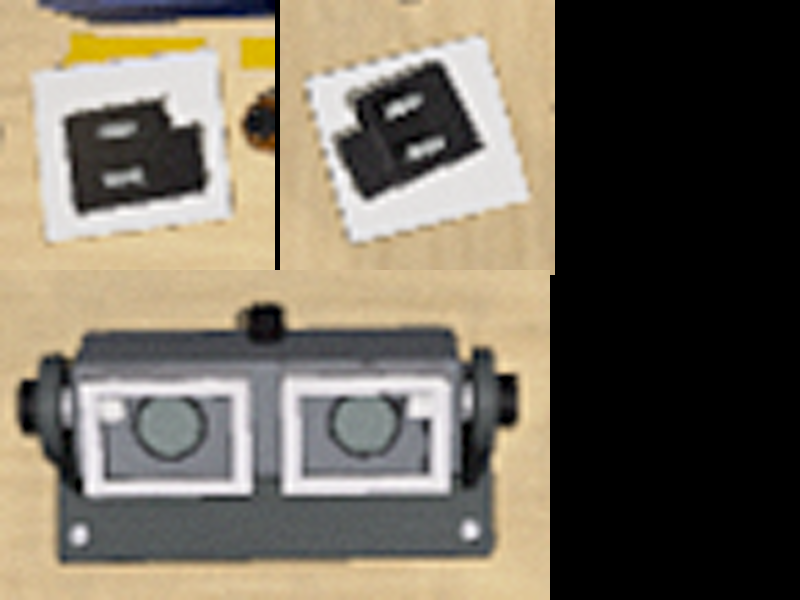

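Mat A's cap has its notch upper-right, so it is the RIGHT cap. Mat B's has it upper-left, so it is the LEFT cap. Both are yawed a little (about +12° and +20°). The key posts sit in the upper outer corners of the ports, as described. I'll go over the head first to measure the ports with the wrist camera.

```bash
cat >> h.py <<'E'
def tool(az,t=0.0):
    "tool pointing down, closing line at azimuth az, tilted by t like the ports"
    return R.from_euler("z",az).as_matrix()@np.array([[0,np.cos(t),np.sin(t)],[1,0,0],[0,np.sin(t),-np.cos(t)]])
def go(p,Rt,frm=None):
    p0,R0=frm or pose();v=R.from_matrix(R0.T@Rt).as_rotvec()/np.radians(30);d=R0.T@(np.array(p)-p0)/.25
    m=max(abs(v).max(),abs(d).max());print("dp",d.round(4),"turn",v.round(3),"x%.2f"%m)
    if m>1:
        f=1/m*.98;print("  part: dp",(d*f).round(3),"turn",(v*f).round(3))
E
python3 -c "
from h import *
n=np.array([-np.sin(.46),0,np.cos(.46)])
t=np.array([.611,.003,.19])+.1*n;print(t);go(t,tool(0,.46))
print(pose())"
```

```text
[0.56660519 0.003      0.27960525]
dp [-2.1615 -1.6153 -0.1948] turn [-0.759 -0.556  2.381] x2.38
  part: dp [-0.89  -0.665 -0.08 ] turn [-0.313 -0.229  0.98 ]
(array([0.17010671, 0.54875095, 0.23047721]), array([[-9.55091735e-01,  2.96309233e-01, -7.85008922e-04],
       [ 2.96310074e-01,  9.55090813e-01, -1.37072627e-03],
       [ 3.43595958e-04, -1.54177538e-03, -9.99998752e-01]]))
```

arm_command(dp=[[-0.25,-0.15,-0.1],[-0.45,-0.3,-0.1],[-0.65,-0.48,-0.1],[-0.85,-0.65,-0.1],[-0.89,-0.665,-0.1]], turn=[[-0.08,-0.05,0.25],[-0.15,-0.1,0.5],[-0.25,-0.15,0.75],[-0.31,-0.23,0.98],[-0.31,-0.23,0.98]], jaw=[1,1,1,1,1])

```text
time_s: 0.72
eef_pos: [0.3337, 0.3222, 0.2559]
eef_rot: [0.071, 0.396, 0.913, 0.07]
wrist_force: [0.8, -0.0, 0.4]
opening: 0.999
grasp_force: 0.0
```

```bash
python3 -c "
from h import *
n=np.array([-np.sin(.46),0,np.cos(.46)])
t=np.array([.611,.003,.19])+.1*n;go(t,tool(0,.46))
print(pose())"
```

```text
dp [-1.5726 -0.1826 -0.0119] turn [-0.446 -0.324  1.396] x1.57
  part: dp [-0.98  -0.114 -0.007] turn [-0.278 -0.202  0.87 ]
(array([0.3336962 , 0.32215251, 0.25586001]), array([[-0.67657417,  0.71266432,  0.18535631],
       [ 0.73260774,  0.67686745,  0.07166841],
       [-0.07438614,  0.18428246, -0.98005443]]))
```

arm_command(dp=[[-0.25,-0.03,0],[-0.5,-0.06,0],[-0.75,-0.09,0],[-0.98,-0.11,0],[-0.98,-0.11,0]], turn=[[-0.07,-0.05,0.25],[-0.14,-0.1,0.5],[-0.21,-0.15,0.7],[-0.28,-0.2,0.87],[-0.28,-0.2,0.87]], jaw=[1,1,1,1,1])

```text
time_s: 1.35
eef_pos: [0.4816, 0.1233, 0.2692]
eef_rot: [0.129, 0.59, 0.786, 0.13]
wrist_force: [-0.1, 0.1, -0.0]
opening: 0.999
grasp_force: 0.0
```

```bash
python3 -c "
from h import *
n=np.array([-np.sin(.46),0,np.cos(.46)])
t=np.array([.611,.003,.19])+.1*n;go(t,tool(0,.46))
print(pose()[0])"
```

```text
dp [-0.5566  0.1887  0.0578] turn [-0.167 -0.122  0.518] x0.56
[0.48163316 0.12328748 0.26920638]
```

arm_command(dp=[[-0.25,0.1,0.03],[-0.5,0.17,0.05],[-0.557,0.189,0.058],[-0.557,0.189,0.058],[-0.557,0.189,0.058]], turn=[[-0.08,-0.06,0.25],[-0.167,-0.122,0.5],[-0.167,-0.122,0.518],[-0.167,-0.122,0.518],[-0.167,-0.122,0.518]], jaw=[1,1,1,1,1])

```text
time_s: 1.98
eef_pos: [0.5654, 0.0084, 0.279]
eef_rot: [0.16, 0.686, 0.692, 0.161]
wrist_force: [0.2, 0.5, -0.2]
opening: 0.999
grasp_force: 0.0
```

```bash
python3 -c "
from h import *
o=get_obs();im=camera('wrist');cv2.imwrite('pics/w1.png',im);np.save('w1.npy',np.r_[o['eef_pos'],o['eef_rot']])
print(pose())"
```

```text
(array([0.56544731, 0.00853797, 0.27922284]), array([[-9.24835380e-03,  8.96628038e-01,  4.42687959e-01],
       [ 9.99957125e-01,  8.08724909e-03,  4.51040727e-03],
       [ 4.64029831e-04,  4.42710692e-01, -8.96664390e-01]]))
```

View pics/w1.png

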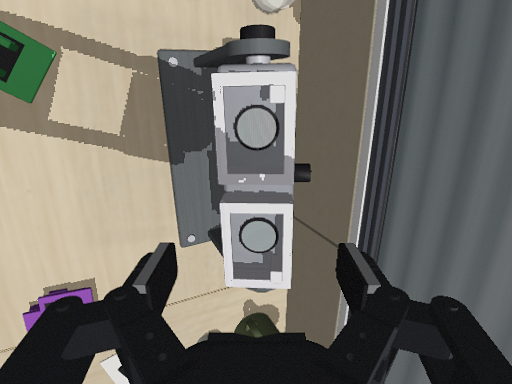

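The left port is at the top (rim about (212,73)–(295,188)) and the right port below it ((222,203)–(292,288)), with both keys on the right-hand (far) outer corners as expected. I'll take a second view from a shifted position to triangulate.

arm_command(dp=[[0,-0.2,0.1],[0,-0.24,0.1],[0,-0.24,0.1],[0,-0.24,0.1]], turn=[[0,0,0],[0,0,0],[0,0,0],[0,0,0]], jaw=[1,1,1,1])

```text
time_s: 2.52
eef_pos: [0.5255, 0.0064, 0.2334]
eef_rot: [0.162, 0.686, 0.691, 0.163]
wrist_force: [0.3, 1.2, 0.3]
opening: 1.004
grasp_force: 0.0
```

```bash
python3 -c "
from h import *
o=get_obs();im=camera('wrist');cv2.imwrite('pics/w2.png',im);np.save('w2.npy',np.r_[o['eef_pos'],o['eef_rot']])
print(pose()[0])
a=cv2.imread('pics/w1.png')[60:300,200:310];b=im[40:310,230:400]
m=np.zeros((590,800,3),np.uint8)
a=cv2.resize(a,None,fx=2.4,fy=2.4,interpolation=cv2.INTER_CUBIC);b=cv2.resize(b,None,fx=2.1,fy=2.1,interpolation=cv2.INTER_CUBIC)
m[:a.shape[0],:a.shape[1]]=a;m[:b.shape[0],400:400+b.shape[1]]=b
cv2.imwrite('pics/c2.png',m)"
```

```text
[0.52539604 0.0063546  0.23315532]
```

View pics/c2.png

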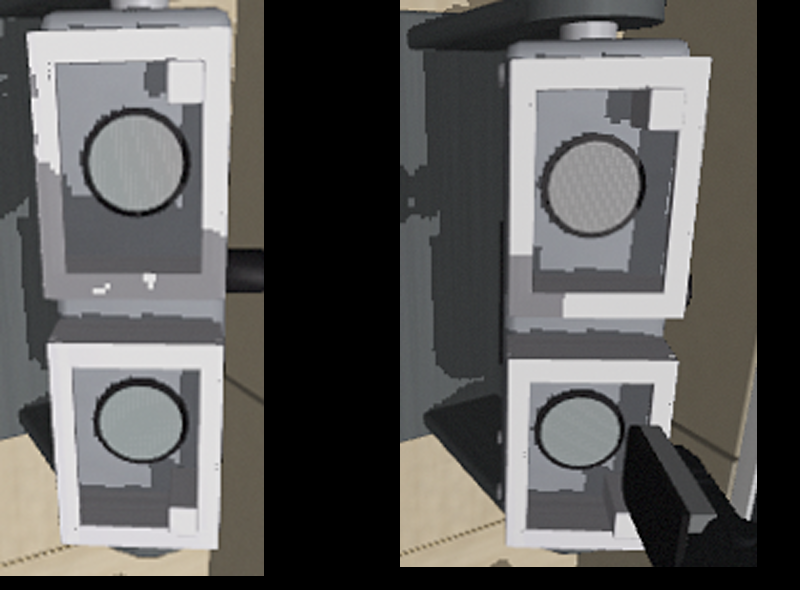

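```bash
cat >> h.py <<'E'
def edges(g,quad,rng=4,sgn=1,span=(.12,.88),skip=()):
    "refine quad sides to strongest brightness step (sgn=1: brighter outside), return corners"
    q=np.array(quad,float);c=q.mean(0);L=[]
    for i in range(4):
        a,b=q[i],q[(i+1)%4];u=(b-a)/np.linalg.norm(b-a);n=np.array([u[1],-u[0]]);n*=np.sign(n@((a+b)/2-c))
        P=[];sp=skip[i] if len(skip) and skip[i] else span
        for s in np.linspace(*sp,40):
            k=np.arange(-rng,rng+.01,.25);X=(a+s*(b-a)+k[:,None]*n).astype(np.float32)
            v=cv2.remap(g.astype(np.float32),X[:,0],X[:,1],cv2.INTER_LINEAR)
            d=sgn*(v[4:]-v[:-4]);j=d.argmax()
            w=np.clip(d[max(0,j-5):j+6],0,None)
            if d[j]>25: P.append((X[2:-2][max(0,j-5):j+6]*w[:,None]).sum(0)/w.sum())
        l=cv2.fitLine(np.array(P,np.float32),cv2.DIST_HUBER,0,.01,.01).ravel();L.append(l)
    out=[]
    for i in range(4):
        p,r=L[i-1],L[i];s=np.linalg.solve(np.c_[p[:2],-r[:2]],r[2:]-p[2:]);out.append(p[2:]+s[0]*p[:2])
    return np.array(out)
def saved(f):
    v=np.load(f);return cam("wrist",{"eef_pos":v[:3],"eef_rot":v[3:]})
def tri(C1,u1,C2,u2):
    A=rays(u1,C1);B=rays(u2,C2);o=[];g=[]
    for a,b in zip(A,B):
        s=np.linalg.lstsq(np.c_[a,-b],C2[3]-C1[3],rcond=None)[0];x,y=C1[3]+s[0]*a,C2[3]+s[1]*b;o.append((x+y)/2);g.append(np.linalg.norm(x-y))
    return np.array(o),np.array(g)
E
python3 - <<'E'
from h import *
g1,g2=[cv2.imread(f"pics/w{i}.png",0) for i in(1,2)]
C1,C2=saved("w1.npy"),saved("w2.npy")
s1=lambda q:np.array(q)/2.4+[200,60];s2=lambda q:np.array(q)/2.1+[230,40]
S={ "L":([(55,60),(204,60),(205,272),(64,272)],[(135,90),(276,90),(263,292),(134,292)],[(.1,.65),(.35,.9),None,None],[(.1,.65),(.35,.9),None,None]),
"R":([(73,368),(200,368),(197,527),(79,527)],[(130,384),(247,384),(240,530),(128,530)],[None,(.1,.75),(.3,.9),None],[None,(.02,.3),(.6,.95),None])}
for k,(a,b,ka,kb) in S.items():
    e1=edges(g1,s1(a)-.3,skip=ka);e2=edges(g2,s2(b)-.3,skip=kb)
    X,g=tri(C1,e1,C2,e2);print(k,"\n",e1.round(1).tolist(),e2.round(1).tolist(),"\n",X.round(4),g.round(4))
    print("sizes",[np.linalg.norm(X[i]-X[i-1]).round(4) for i in range(4)],"centre",X.mean(0).round(4))
    x=X[1]-X[0]+X[2]-X[3];print("tilt",np.arctan2(x[2],x[0]).round(3),"yaw", np.arctan2(x[1],x[0]).round(3))
    y=X[0]-X[3]+X[1]-X[2];print("ydir",(y/np.linalg.norm(y)).round(3))
E
```

```text
Traceback (most recent call last):
  File "h.py", line 41, in edges
    l=cv2.fitLine(np.array(P,np.float32),cv2.DIST_HUBER,0,.01,.01).ravel();L.append(l)
      ~~~~~~~~~~~^^^^^^^^^^^^^^^^^^^^^^^^^^^^^^^^^^^^^^^^^^^^^^^^^
cv2.error: OpenCV(4.12.0) /io/opencv/modules/imgproc/src/linefit.cpp:618: error: (-215:Assertion failed) npoints2 >= 0 || npoints3 >= 0 in function 'fitLine'
```

```bash
python3 - <<'E'
s=open('h.py').read()
s=s.replace("if d[j]>25:","if d[j]>12:").replace("        l=cv2.fitLine","        if len(P)<5: print('weak side',i);P=[a,b]\n        l=cv2.fitLine")
open('h.py','w').write(s)
E
cat > ports.py <<'E'
from h import *
g1,g2=[cv2.imread(f"pics/w{i}.png",0) for i in(1,2)]
C1,C2=saved("w1.npy"),saved("w2.npy")
s1=lambda q:np.array(q)/2.4+[200,60];s2=lambda q:np.array(q)/2.1+[230,40]
S={ "L":([(55,60),(204,60),(205,272),(64,272)],[(135,90),(276,90),(263,292),(134,292)],[(.1,.65),(.35,.9),None,None],[(.1,.65),(.35,.9),None,None]),
"R":([(73,368),(200,368),(197,527),(79,527)],[(130,384),(247,384),(240,530),(128,530)],[None,(.1,.75),(.3,.9),None],[None,(.02,.3),(.6,.95),None])}
for k,(a,b,ka,kb) in S.items():
    e1=edges(g1,s1(a)-.3,skip=ka);e2=edges(g2,s2(b)-.3,skip=kb)
    X,g=tri(C1,e1,C2,e2);print(k,"\n",e1.round(1).tolist(),e2.round(1).tolist(),"\n",X.round(4),g.round(4))
    print("sizes",[np.linalg.norm(X[i]-X[i-1]).round(4) for i in range(4)],"centre",X.mean(0).round(4))
    x=X[1]-X[0]+X[2]-X[3];print("tilt",np.arctan2(x[2],x[0]).round(3),"yaw", np.arctan2(x[1],x[0]).round(3))
    y=X[0]-X[3]+X[1]-X[2];print("ydir",(y/np.linalg.norm(y)).round(3))
E
python3 ports.py
```

```text
Traceback (most recent call last):
  File "ports.py", line 8, in <module>
    e1=edges(g1,s1(a)-.3,skip=ka);e2=edges(g2,s2(b)-.3,skip=kb)
  File "h.py", line 42, in edges
    l=cv2.fitLine(np.array(P,np.float32),cv2.DIST_HUBER,0,.01,.01).ravel();L.append(l)
      ~~~~~~~~~~~^^^^^^^^^^^^^^^^^^^^^^^^^^^^^^^^^^^^^^^^^^^^^^^^^
cv2.error: OpenCV(4.12.0) /io/opencv/modules/imgproc/src/linefit.cpp:618: error: (-215:Assertion failed) npoints2 >= 0 || npoints3 >= 0 in function 'fitLine'
```

```bash
sed -i 's/cv2.INTER_LINEAR)$/cv2.INTER_LINEAR).ravel()/' h.py; python3 ports.py
```

```text
L 
 [[221.89999389648438, 85.69999694824219], [284.20001220703125, 84.19999694824219], [283.6000061035156, 173.6999969482422], [227.3000030517578, 173.39999389648438]] [[294.6000061035156, 81.5999984741211], [364.70001220703125, 81.9000015258789], [355.20001220703125, 178.89999389648438], [292.3999938964844, 179.0]] 
 [[0.5824 0.0971 0.1805]
 [0.6252 0.0981 0.2061]
 [0.629  0.0243 0.2043]
 [0.5862 0.0226 0.1781]] [0.0005 0.0005 0.0004 0.    ]
sizes [np.float64(0.0746), np.float64(0.0499), np.float64(0.074), np.float64(0.0503)] centre [0.6057 0.0605 0.1923]
tilt 0.545 yaw 0.03
ydir [-0.052  0.998  0.029]
R 
 [[228.8000030517578, 212.5], [283.0, 214.39999389648438], [281.6000061035156, 280.0], [233.1999969482422, 278.5]] [[291.8999938964844, 225.60000610351562], [350.6000061035156, 221.1999969482422], [344.0, 292.20001220703125], [289.6000061035156, 291.70001220703125]] 
 [[ 0.5839 -0.0142  0.1846]
 [ 0.6306 -0.0145  0.2037]
 [ 0.6297 -0.0843  0.2079]
 [ 0.5896 -0.09    0.1783]] [0.0033 0.0018 0.001  0.0001]
sizes [np.float64(0.0762), np.float64(0.0505), np.float64(0.07), np.float64(0.0502)] centre [ 0.6084 -0.0507  0.1936]
tilt 0.511 yaw 0.061
ydir [-0.033  0.999  0.014]
```

```bash
cat >> ports.py <<'E'
print("----")
out={}
for t in (.50,.53,.56):
    # plane: contains tilt axis geometry: rim centre height .14+.06cos t
    for yaw in (.04,):
        n=R.from_euler("z",yaw).as_matrix()@[-np.sin(t),0,np.cos(t)]
        c0=np.array([.6057,.0605,.14+.06*np.cos(t)])
        for nm,g,C,s,i in (("v1",g1,C1,s1,0),("v2",g2,C2,s2,1)):
            Y=[]
            for k in "LR":
                e=edges(g,s(S[k][i])-.3,skip=S[k][2+i]);X=onplane(e,C,n@c0,n);Y.append(X)
                print(t,nm,k,X.mean(0).round(4),[np.linalg.norm(X[j]-X[j-1]).round(4) for j in range(4)])
            lo=np.r_[Y[0][[0,3]],Y[1][[0,3]]];b=np.polyfit(lo[:,1],lo[:,0],1);print("  yaw from lower edge",-b[0].round(4),"resid",(lo[:,0]-np.polyval(b,lo[:,1])).round(4))
E
python3 ports.py | sed '1,/----/d'
```

```text
0.5 v1 L [0.6056 0.0607 0.1926] [np.float64(0.0736), np.float64(0.0499), np.float64(0.0743), np.float64(0.0497)]
0.5 v1 R [ 0.6093 -0.0517  0.1922] [np.float64(0.0741), np.float64(0.0503), np.float64(0.0734), np.float64(0.0495)]
  yaw from lower edge 0.0344 resid [-0.0001  0.0003 -0.0003  0.    ]
0.5 v2 L [0.6056 0.0608 0.1926] [np.float64(0.0739), np.float64(0.0505), np.float64(0.0735), np.float64(0.0504)]
0.5 v2 R [ 0.6096 -0.0518  0.1923] [np.float64(0.0699), np.float64(0.0498), np.float64(0.0745), np.float64(0.0513)]
  yaw from lower edge 0.0337 resid [-0.     -0.0001  0.0003 -0.0001]
0.53 v1 L [0.6059 0.0606 0.1919] [np.float64(0.074), np.float64(0.0502), np.float64(0.0743), np.float64(0.05)]
0.53 v1 R [ 0.6096 -0.0521  0.1914] [np.float64(0.0746), np.float64(0.0506), np.float64(0.0734), np.float64(0.0497)]
  yaw from lower edge 0.0345 resid [-0.0001  0.0003 -0.0003  0.    ]
0.53 v2 L [0.606  0.0607 0.192 ] [np.float64(0.0745), np.float64(0.0504), np.float64(0.0735), np.float64(0.0502)]
0.53 v2 R [ 0.61   -0.0523  0.1916] [np.float64(0.0704), np.float64(0.0498), np.float64(0.0745), np.float64(0.0512)]
  yaw from lower edge 0.0338 resid [-0.     -0.0001  0.0003 -0.0001]
0.56 v1 L [0.6062 0.0605 0.1911] [np.float64(0.0745), np.float64(0.0505), np.float64(0.0743), np.float64(0.0503)]
0.56 v1 R [ 0.6099 -0.0526  0.1906] [np.float64(0.0751), np.float64(0.0509), np.float64(0.0735), np.float64(0.05)]
  yaw from lower edge 0.0346 resid [-0.0001  0.0003 -0.0003  0.    ]
0.56 v2 L [0.6064 0.0606 0.1913] [np.float64(0.075), np.float64(0.0503), np.float64(0.0735), np.float64(0.0502)]
0.56 v2 R [ 0.6105 -0.0529  0.191 ] [np.float64(0.071), np.float64(0.0498), np.float64(0.0745), np.float64(0.0511)]
  yaw from lower edge 0.0339 resid [-0.     -0.0001  0.0003 -0.0001]
```

Head measured: yaw about 0.034, tilt about 0.525, left port (0.606, 0.0606, 0.192), right port (0.6097, -0.052, 0.1916). Opening sizes match 74×50. Next is the right cap on mat A.

```bash
python3 -c "
from h import *
go([.416,.35,.15],tool(.2))"
```

```text
dp [ 1.378  -0.5308  0.1048] turn [ 0.883  0.087 -0.361] x1.38
  part: dp [ 0.98  -0.377  0.075] turn [ 0.628  0.062 -0.257]
```

arm_command(dp=[[0.2,-0.2,0.0],[0.4,-0.4,0.0],[0.6,-0.53,0.03],[0.8,-0.53,0.05],[0.95,-0.53,0.08]], turn=[[0.3,0.03,-0.12],[0.6,0.06,-0.24],[0.883,0.087,-0.361],[0.883,0.087,-0.361],[0.883,0.087,-0.361]], jaw=[1,1,1,1,1])

```text
time_s: 3.2
eef_pos: [0.4127, 0.2464, 0.1543]
eef_rot: [-0.002, 0.632, 0.775, -0.0]
wrist_force: [1.0, -1.1, 0.2]
opening: 1.001
grasp_force: 0.0
```

```bash
python3 -c "
from h import *
print(pose()[0]);go([.416,.35,.15],tool(.2))"
```

```text
[0.41266416 0.24637174 0.15430681]
dp [0.4034 0.096  0.0178] turn [-0.005 -0.004  0.003] x0.40
```

arm_command(dp=[[0.2,0.05,0],[0.4,0.096,0.018],[0.403,0.096,0.018],[0.403,0.096,0.018]], turn=[[0,0,0],[0,0,0],[0,0,0],[0,0,0]], jaw=[1,1,1,1])

```text
time_s: 3.7
eef_pos: [0.416, 0.3472, 0.1497]
eef_rot: [-0.002, 0.633, 0.774, -0.001]
wrist_force: [0.3, -0.6, 0.1]
opening: 0.999
grasp_force: 0.0
```

```bash
python3 -c "
from h import *
o=get_obs();im=camera('wrist');cv2.imwrite('pics/w3.png',im);np.save('w3.npy',np.r_[o['eef_pos'],o['eef_rot']])
print(pose()[0])
"
```

```text
[0.41605414 0.34657625 0.14976201]
```

View pics/w3.png

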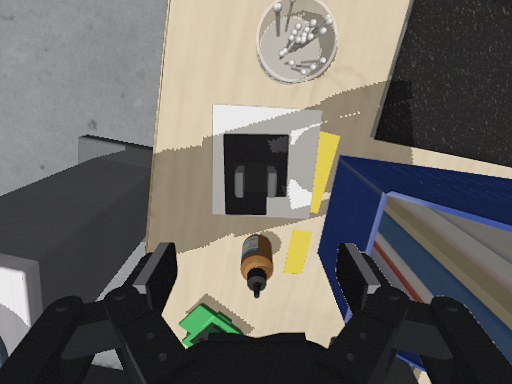

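Run:
```python
from h import *
im=cv2.imread("pics/w3.png");g=cv2.cvtColor(im,cv2.COLOR_BGR2GRAY);C=saved("w3.npy")
e=edges(g,[(224,134),(289,134),(289,214),(226,214)],rng=5,skip=[None,(.1,.7),(.4,.95),(.1,.9)])
X=onplane(e,C,.024);print(e.round(1),"\n",X.round(4),[np.linalg.norm(X[j]-X[j-1]).round(4) for j in range(4)])
x=X[2]-X[3];y=X[0]-X[3];print("yaw x",np.arctan2(x[1],x[0]),"yaw y",np.arctan2(-y[0],y[1]),"r",np.arctan2(-(X[1]-X[2])[0],(X[1]-X[2])[1]))
yw=np.arctan2(-y[0]-(X[1]-X[2])[0],y[1]+(X[1]-X[2])[1]);print(yw)
c=(X[2]+X[3])/2+.042*np.array([-np.sin(yw),np.cos(yw),0]);print("centre",c)
m=((g>60)&(g<140)).astype(np.uint8);m[:, :228]=0;m[:140]=0;m[:,285:]=0;m[200:]=0
n,l,s,cc=cv2.connectedComponentsWithStats(m)
for i in range(1,n):
    if s[i][4]>40:
        r=cv2.minAreaRect(np.argwhere(l==i)[:,::-1].astype(np.float32));print(s[i],r,onplane(cc[i:i+1],C,.052))
print(onplane([(258,285)],C,.089))
```

```text
[[222.8 133. ]
 [288.7 134.3]
 [285.  214.7]
 [224.9 214.2]] 
 [[0.375  0.3863 0.024 ]
 [0.4365 0.3977 0.024 ]
 [0.4523 0.316  0.024 ]
 [0.3908 0.3039 0.024 ]] [np.float64(0.084), np.float64(0.0625), np.float64(0.0832), np.float64(0.0627)]
yaw x 0.19465665398213453 yaw y 0.1895676539545849 r 0.19097027223634314
0.1902659039070356
centre [0.41357186 0.35117479 0.024     ]
[268 140  17  12  98] ((276.7884521484375, 144.9423065185547), (11.178619384765625, 15.689291000366211), 78.69007110595703) [[0.42362233 0.39001632 0.052     ]]
[235 167   8  31 221] ((238.5, 182.0), (30.0, 7.0), 90.0) [[0.39879864 0.34957915 0.052     ]]
[266 167  11  33 248] ((271.5885314941406, 183.17259216308594), (9.312660217285156, 32.32823181152344), 3.814074993133545) [[0.42777974 0.35540304 0.052     ]]
[[0.43224314 0.27326651 0.089     ]]
```

Flange measures 62.6×84 mm as it should, centre (0.4136, 0.3511), yaw 0.191. Computing the descent.

```bash
python3 -c "
from h import *
go([.4136,.3512,.027],tool(.191))"
```

```text
dp [ 0.0194 -0.0043  0.4911] turn [-0.007 -0.003  0.016] x0.49
```

arm_command(dp=[[0.019,-0.004,0.15],[0.019,-0.004,0.3],[0.019,-0.004,0.42],[0.019,-0.004,0.47],[0.019,-0.004,0.47]], turn=[[-0.007,-0.003,0.016],[-0.007,-0.003,0.016],[-0.007,-0.003,0.016],[-0.007,-0.003,0.016],[-0.007,-0.003,0.016]], jaw=[1,0.75,0.65,0.6,0.6])

```text
time_s: 4.38
eef_pos: [0.4133, 0.3507, 0.0319]
eef_rot: [-0.0, 0.637, 0.771, -0.0]
wrist_force: [1.0, 0.3, -0.0]
opening: 0.602
grasp_force: 0.0
```

```bash
python3 -c "
from h import *
print(pose()[0]);go([.4136,.3512,.028],tool(.191))"
```

```text
[0.41331091 0.35072056 0.03189785]
dp [0.0017 0.0015 0.0156] turn [-0.002  0.    -0.002] x0.02
```

arm_command(dp=[[0.001,0.001,0.016],[0.001,0.001,0.016],[0.001,0.001,0.016],[0.001,0.001,0.016],[0.001,0.001,0.016]], turn=[[0,0,0],[0,0,0],[0,0,0],[0,0,0],[0,0,0]], jaw=[0.6,0.1,0.1,0.1,0.1])

```text
time_s: 5.0
eef_pos: [0.4142, 0.3523, 0.0305]
eef_rot: [0.0, 0.636, 0.772, 0.001]
wrist_force: [-5.0, -3.5, 15.7]
opening: 0.235
grasp_force: 60.3
```

arm_command(dp=[[0,0,-0.05],[0,0,-0.15],[0,0,-0.3],[0,0,-0.4],[0,0,-0.4]], turn=[[0,0,0],[0,0,0],[0,0,0],[0,0,0],[0,0,0]], jaw=[0.1,0.1,0.1,0.1,0.1])

```text
time_s: 5.62
eef_pos: [0.415, 0.3528, 0.1307]
eef_rot: [0.001, 0.636, 0.771, 0.003]
wrist_force: [-0.1, 0.6, -0.3]
opening: 0.235
grasp_force: 59.6
```

```bash
python3 -c "
from h import *
o=get_obs();im=camera('wrist');cv2.imwrite('pics/w4.png',im);np.save('w4.npy',np.r_[o['eef_pos'],o['eef_rot']])
print(pose()[0],o['opening'],o['wrist_force'])
cv2.imwrite('pics/c4.png',cv2.resize(im[150:384,120:392],None,fx=2.5,fy=2.5,interpolation=cv2.INTER_CUBIC))
"
```

```text
[0.41386797 0.35216146 0.1288648 ] 0.23460133681759718 [-0.09490476  0.63565473 -0.26787857]
```

View pics/c4.png

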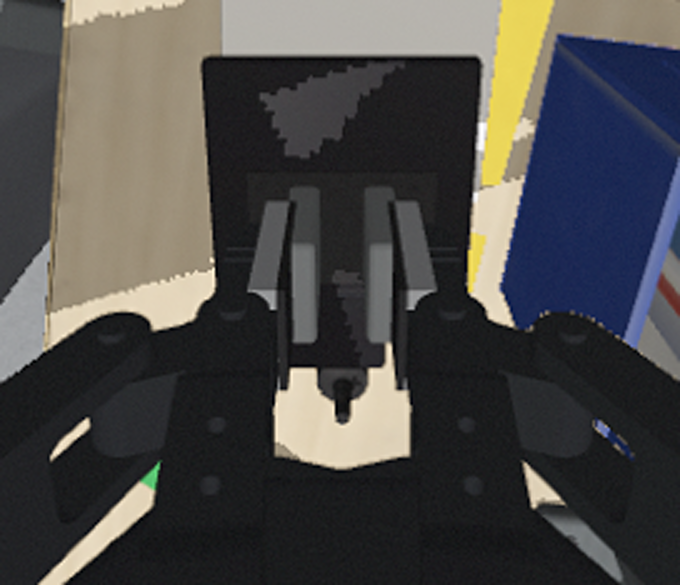

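The right cap is held between the pads with both tabs pinched. Flange edges are visible at crop (202–481, 60), clear of the mat. I'll measure its pose in the tool frame.

```bash
cat >> h.py <<'E'
def held(img,quad,mirror=1,zt=.0065):
    "pose of held cap's flange in tool frame: quad TL,TR,BR,BL in pixels (top = camera side)"
    c=get_calibration("wrist");M=c["mount"];C=(c["camera_matrix"],np.array([c["k1"],0,0,0]),M[:3,:3],M[:3,3])
    g=cv2.cvtColor(img,cv2.COLOR_BGR2GRAY);e=edges(g,quad,rng=5,skip=[(.1,.9),(.05,.6),(.1,.9),(.3,.95)])
    print(e.round(1).tolist())
    for z in(zt,zt+.005):
        X=onplane(e,C,z);l=X[0]-X[3];r=X[1]-X[2];u=X[1]-X[0]
        print("z",z,"TL",X[0].round(4),"TR",X[1].round(4),"width top",np.linalg.norm(u).round(4),"side dirs",np.arctan2(l[1],l[0]).round(3),np.arctan2(r[1],r[0]).round(3),"topdir",np.arctan2(-u[0],u[1]).round(3),"mid",((X[0]+X[1])/2).round(4))
E
python3 - <<'E'
from h import *
f=lambda q:np.array(q)/2.5+[120,150]
held(cv2.imread("pics/w4.png"),f([(202,57),(481,57),(467,270),(217,270)]))
E
```

```text
[[199.6999969482422, 172.0], [312.70001220703125, 172.0], [306.5, 260.0], [205.3000030517578, 256.70001220703125]]
z 0.0065 TL [ 0.0412 -0.0314  0.0065] TR [0.0413 0.0309 0.0065] width top 0.0624 side dirs 0.001 0.001 topdir -0.001 mid [ 0.0412 -0.0002  0.0065]
z 0.0115 TL [ 0.0398 -0.0325  0.0115] TR [0.0399 0.032  0.0115] width top 0.0645 side dirs 0.001 0.001 topdir -0.001 mid [ 0.0398 -0.0003  0.0115]
```

```bash
cat >> h.py <<'E'
YAW,TILT=.034,.525
PORT={"L":np.array([.606,.0606,.192]),"R":np.array([.6097,-.052,.1916])}
RP=tool(YAW,TILT)
def ptgt(k,h,cx=0,cy=0,dx=0,dy=0):
    "TCP for cap offset cx,cy in tool frame; h TCP height over rim; dx,dy extra shift in port x,y"
    return PORT[k]-RP@[cx,cy,h]+RP@[dy,dx,0]
E
python3 -c "
from h import *
t=ptgt('R',.07,-.0015,-.0002);print(t)
go([.43,.17,.29],tool(.034,.3));go(t,RP,(np.array([.43,.17,.29]),tool(.034,.3)))"
```

```text
[ 0.57475734 -0.05168764  0.25227292]
dp [-0.7271 -0.0738 -0.6453] turn [-0.568 -0.047  0.298] x0.73
dp [-0.9059  0.4795  0.3063] turn [-0.43 -0.   -0.  ] x0.91
```

arm_command(dp=[[-0.1,-0.07,-0.2],[-0.3,-0.07,-0.4],[-0.5,-0.07,-0.6],[-0.7,-0.07,-0.645],[-0.727,-0.074,-0.645]], turn=[[0,0,0],[-0.2,-0.02,0.1],[-0.4,-0.03,0.2],[-0.568,-0.047,0.298],[-0.568,-0.047,0.298]], jaw=[0.1,0.1,0.1,0.1,0.1])

```text
time_s: 6.3
eef_pos: [0.4297, 0.1675, 0.2898]
eef_rot: [0.105, 0.688, 0.71, 0.107]
wrist_force: [-0.5, 0.4, -1.1]
opening: 0.234
grasp_force: 59.5
```

```bash
python3 -c "
from h import *
print(get_obs()['opening'],pose()[0]);go(ptgt('R',.07,-.0015,-.0002),RP)"
```

```text
0.23438438023068936 [0.42968184 0.16754117 0.28978339]
dp [-0.8939  0.4837  0.3084] turn [-0.428  0.005 -0.005] x0.89
```

arm_command(dp=[[-0.25,0.05,0],[-0.5,0.15,0.05],[-0.75,0.33,0.2],[-0.894,0.484,0.308],[-0.894,0.484,0.308]], turn=[[-0.1,0,0],[-0.2,0,0],[-0.35,0,0],[-0.428,0.005,-0.005],[-0.428,0.005,-0.005]], jaw=[0.1,0.1,0.1,0.1,0.1])

```text
time_s: 6.92
eef_pos: [0.5754, -0.0506, 0.2471]
eef_rot: [0.176, 0.672, 0.695, 0.185]
wrist_force: [-0.8, 0.7, -0.3]
opening: 0.232
grasp_force: 59.5
```

```bash
python3 -c "
from h import *
go(ptgt('R',.05,-.0015,-.0002),RP)
o=get_obs();im=camera('wrist');cv2.imwrite('pics/w5.png',im);np.save('w5.npy',np.r_[o['eef_pos'],o['eef_rot']])
cv2.imwrite('pics/c5.png',cv2.resize(im[90:324,120:392],None,fx=2.5,fy=2.5,interpolation=cv2.INTER_CUBIC))
"
```

```text
dp [-0.0044  0.0086  0.0608] turn [-0.016 -0.006 -0.002] x0.06
```

View pics/c5.png

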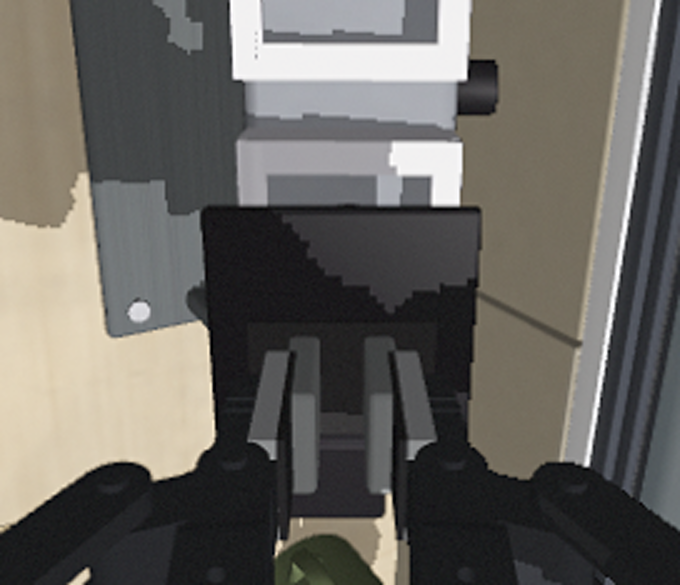

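```bash
python3 - <<'E'
from h import *
v=np.load("w5.npy");o={"eef_pos":v[:3],"eef_rot":v[3:]};C=cam("wrist",o);g=cv2.imread("pics/w5.png",0)
f=lambda q:np.array(q)/2.5+[120,90]
n=-RP[:,2]
def inport(uv,k):
    X=onplane(uv,C,n@PORT["R"],n);d=(X-PORT[k])@RP;return np.c_[d[:,1],d[:,0]].round(4) # port x,y
e=edges(g,f([(266,176),(432,176),(432,206),(266,206)]),rng=4,skip=[(.05,.6),(.2,.8),(.1,.9),(.2,.8)]);print("R inner",inport(e[:2],"R"),"want -.025/.025, .037")
e=edges(g,f([(237,140),(463,140),(462,206),(239,206)]),rng=4,sgn=-1,skip=[(.1,.6),(.2,.9),(.1,.9),(.2,.9)]);print("R outer",inport(e[:2],"R"),"want -.034/.034,.047")
e=edges(g,f([(262,5),(437,5),(437,43),(262,43)]),rng=4,skip=[None,(.1,.9),(.1,.9),(.1,.9)]);print("L inner low",inport(e[2:],"L"),"want +-.025,-.037")
E
python3 - <<'E'
from h import *
f=lambda q:np.array(q)/2.5+[120,90]
held(cv2.imread("pics/w5.png"),f([(202,207),(481,207),(467,410),(217,410)]))
E
```

```text
R inner [[-0.0249  0.0376]
 [ 0.0249  0.0375]] want -.025/.025, .037
R outer [[-0.0338  0.0481]
 [ 0.0341  0.0473]] want -.034/.034,.047
weak side 0
L inner low [[ 0.0249 -0.0367]
 [-0.0251 -0.0367]] want +-.025,-.037
[[199.39999389648438, 171.60000610351562], [313.0, 171.8000030517578], [307.1000061035156, 252.8000030517578], [205.39999389648438, 256.1000061035156]]
z 0.0065 TL [ 0.0415 -0.0312  0.0065] TR [0.0414 0.0314 0.0065] width top 0.0627 side dirs -0.002 0.003 topdir 0.001 mid [0.0415 0.0001 0.0065]
z 0.0115 TL [ 0.0401 -0.0323  0.0115] TR [0.0401 0.0325 0.0115] width top 0.0647 side dirs -0.002 0.003 topdir 0.001 mid [0.0401 0.0001 0.0115]
```

Port positions confirmed within about 0.5 mm. Inserting the right cap.

```bash
python3 -c "
from h import *
PORT['R'][1]+=.0003
for h in(.03,.012):go(ptgt('R',h,-.0017,0),RP)"
```

```text
dp [0.0023 0.0048 0.138 ] turn [-0.015 -0.004 -0.002] x0.14
dp [0.0022 0.0054 0.21  ] turn [-0.015 -0.004 -0.002] x0.21
```

arm_command(dp=[[0.002,0.005,0.05],[0.002,0.005,0.1],[0.002,0.005,0.13],[0.002,0.005,0.145],[0.002,0.005,0.16]], turn=[[-0.015,-0.004,0],[-0.015,-0.004,0],[-0.015,-0.004,0],[-0.015,-0.004,0],[-0.015,-0.004,0]], jaw=[0.1,0.1,0.1,0.1,0.1])

```text
time_s: 7.6
eef_pos: [0.5967, -0.0473, 0.2175]
eef_rot: [0.183, 0.67, 0.695, 0.188]
wrist_force: [0.9, 0.3, -0.6]
opening: 0.239
grasp_force: 59.5
```

```bash
python3 -c "
from h import *
PORT['R'][1]+=.0003
p,_=pose();d=(p-PORT['R'])@RP;print('port x,y,h',d[1],d[0],-d[2]);print('F tool',get_obs()['wrist_force']@RP)
for h in(.02,.012):go(ptgt('R',h,-.0017,0),RP)"
```

```text
port x,y,h 0.0018883110127652317 0.004868634731158238 0.028882922756107966
F tool [0.23277726 0.4343736  0.97549185]
dp [-0.0126 -0.0078  0.0355] turn [0.01  0.    0.006] x0.04
dp [-0.0126 -0.008   0.0675] turn [0.01  0.    0.006] x0.07
```

arm_command(dp=[[-0.013,-0.008,0.0],[-0.013,-0.008,0.0],[-0.013,-0.008,0.0]], turn=[[0.01,0,0.006],[0.01,0,0.006],[0.01,0,0.006]], jaw=[0.1,0.1,0.1])

```text
time_s: 7.98
eef_pos: [0.595, -0.0512, 0.2167]
eef_rot: [0.181, 0.671, 0.694, 0.187]
wrist_force: [1.8, -0.6, -0.5]
opening: 0.238
grasp_force: 59.5
```

```bash
cat > st.py <<'E'
from h import *
import sys
k=sys.argv[1];cx=float(sys.argv[2]);hs=[float(a) for a in sys.argv[3:]]
if k=='R':PORT['R'][1]+=.0003
p,_=pose();d=(p-PORT[k])@RP;print('cap err port x,y mm',(d[1]*1e3).round(2),((d[0]+cx)*1e3).round(2),'h',(-d[2]*1e3).round(2));o=get_obs();print('F tool',(o['wrist_force']@RP).round(1),'T',o['torque'].round(2),o['opening'],np.abs(o['dq']).max())
for h in hs:go(ptgt(k,h,cx,0),RP)
E
python3 st.py R -.0017 .02 .012
```

```text
cap err port x,y mm -0.13 -0.66 h 29.07
F tool [-0.6  1.3  1.4] T [-0.03  0.3  -0.03] 0.23815481067305214 0.001841422177732497
dp [0.0027 0.0005 0.0363] turn [ 0.     0.001 -0.001] x0.04
dp [0.0027 0.0005 0.0683] turn [ 0.     0.001 -0.001] x0.07
```

arm_command(dp=[[0.003,0,0.015],[0.003,0,0.03],[0.003,0,0.04],[0.003,0,0.04]], turn=[[0,0,0],[0,0,0],[0,0,0],[0,0,0]], jaw=[0.1,0.1,0.1,0.1])

```text
time_s: 8.48
eef_pos: [0.5998, -0.0499, 0.2072]
eef_rot: [0.18, 0.671, 0.694, 0.186]
wrist_force: [0.2, 0.2, -0.8]
opening: 0.23
grasp_force: 59.5
```

```bash
python3 st.py R -.0017 .012 .01
```

```text
cap err port x,y mm -0.67 0.42 h 18.45
F tool [ 0.2 -0.2  0.8] T [ 0.08  0.28 -0.03] 0.23006556116771482 0.0059445650708339825
dp [-0.0017  0.0027  0.0258] turn [-0.002 -0.    -0.001] x0.03
dp [-0.0017  0.0027  0.0338] turn [-0.002 -0.    -0.001] x0.03
```

arm_command(dp=[[-0.001,0.002,0.01],[-0.001,0.002,0.02],[-0.001,0.002,0.03],[-0.001,0.002,0.034],[-0.001,0.002,0.034]], turn=[[0,0,0],[0,0,0],[0,0,0],[0,0,0],[0,0,0]], jaw=[0.1,0.1,0.1,0.1,0.1])

```text
time_s: 9.1
eef_pos: [0.604, -0.0502, 0.2018]
eef_rot: [0.18, 0.671, 0.695, 0.186]
wrist_force: [-21.8, 0.6, 17.2]
opening: 0.234
grasp_force: 64.3
```

```bash
python3 st.py R -.0017 .01
```

```text
cap err port x,y mm 0.22 0.04 h 11.7
F tool [  1.3 -10.2 -25.8] T [ 0.01  1.7  -0.03] 0.23379617524691904 0.002652461955994154
dp [-0.0002 -0.0009  0.0068] turn [-0.002  0.001  0.002] x0.01
```

Seated (h = 11.7 mm, 26 N). Releasing the tabs.

arm_command(dp=[[0,-0.002,-0.003],[0,-0.002,-0.003],[0,-0.002,-0.003],[0,-0.002,-0.003]], turn=[[0,0,0],[0,0,0],[0,0,0],[0,0,0]], jaw=[0.1,0.4,0.65,0.65])

```text
time_s: 9.6
eef_pos: [0.6039, -0.0502, 0.2009]
eef_rot: [0.18, 0.671, 0.694, 0.186]
wrist_force: [0.6, -0.2, 0.4]
opening: 0.654
grasp_force: 0.0
```

arm_command(dp=[[0,0,-0.1],[0,0,-0.25],[0,0,-0.35],[0,0,-0.35],[0,0,-0.35]], turn=[[0,0,0],[0,0,0],[0,0,0],[0,0,0],[0,0,0]], jaw=[0.75,1,1,1,1])

```text
time_s: 10.22
eef_pos: [0.5599, -0.0515, 0.2757]
eef_rot: [0.18, 0.672, 0.694, 0.186]
wrist_force: [0.3, -0.1, 0.0]
opening: 1.0
grasp_force: 0.0
```

```bash
python3 -c "
from h import *
o=get_obs();im=camera('wrist');cv2.imwrite('pics/w6.png',im);np.save('w6.npy',np.r_[o['eef_pos'],o['eef_rot']])
print(pose()[0])
go([.45,-.18,.28],tool(.034,.3))
cv2.imwrite('pics/c6.png',cv2.resize(im[60:294,150:362],None,fx=2.5,fy=2.5,interpolation=cv2.INTER_CUBIC))
"
```

```text
[ 0.55972828 -0.05139621  0.27517288]
dp [-0.4994 -0.3851 -0.2448] turn [ 0.425 -0.001 -0.002] x0.50
```

View pics/c6.png

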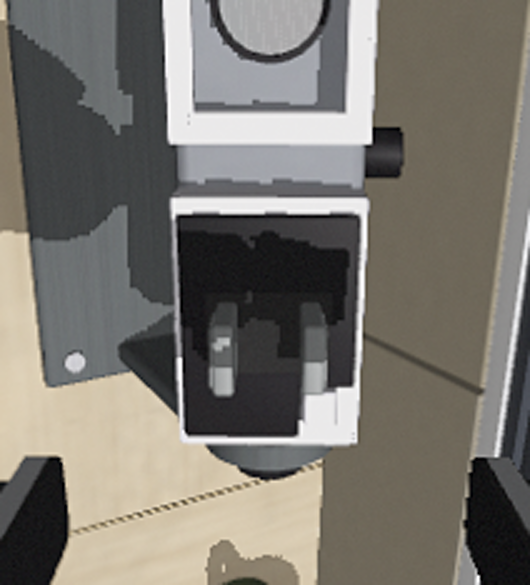

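The right cap is seated in its port with the key post in the notch, and its tabs span about 37 mm, so they are sprung out. Now the left cap on mat B.

arm_command(dp=[[-0.1,-0.1,-0.1],[-0.25,-0.25,-0.24],[-0.4,-0.385,-0.245],[-0.5,-0.385,-0.245],[-0.5,-0.385,-0.245]], turn=[[0.1,0,0],[0.2,0,0],[0.4,0,0],[0.425,0,0],[0.425,0,0]], jaw=[1,1,1,1,1])

```text
time_s: 10.9
eef_pos: [0.4501, -0.1816, 0.2801]
eef_rot: [0.103, 0.688, 0.71, 0.108]
wrist_force: [-0.8, -0.5, -0.6]
opening: 1.001
grasp_force: 0.0
```

```bash
python3 -c "
from h import *
print(pose()[0])
go([.485,-.355,.15],tool(.35))
"
```

```text
[ 0.45008541 -0.18159751  0.28007481]
dp [-0.6986 -0.0407  0.5307] turn [ 0.569  0.088 -0.605] x0.70
```

arm_command(dp=[[-0.2,-0.01,0.1],[-0.4,-0.02,0.25],[-0.6,-0.03,0.4],[-0.7,-0.04,0.53],[-0.7,-0.04,0.53]], turn=[[0.15,0.02,-0.15],[0.3,0.05,-0.3],[0.45,0.07,-0.5],[0.57,0.088,-0.605],[0.57,0.088,-0.605]], jaw=[1,1,1,1,1])

```text
time_s: 11.52
eef_pos: [0.4851, -0.3521, 0.1461]
eef_rot: [-0.004, 0.572, 0.82, 0.001]
wrist_force: [-0.2, 0.4, -0.2]
opening: 1.001
grasp_force: 0.0
```

```bash
python3 -c "
from h import *
camera('wrist');o=get_obs();im=camera('wrist');cv2.imwrite('pics/w7.png',im);np.save('w7.npy',np.r_[o['eef_pos'],o['eef_rot']])
print(pose()[0],o['dq'].max())
"
```

```text
[ 0.48608226 -0.35253023  0.150892  ] 0.006965038549631968
```

View pics/w7.png

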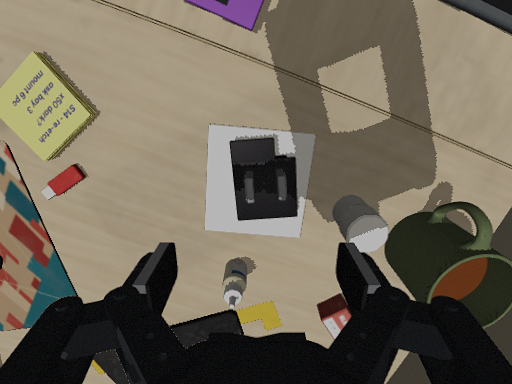

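The notch is upper right at (275,157), so this is the left cap. Tabs are at (249,185) and (282,185). The canister top is near (368,235) and the oil bottle near (233,298).

Run:
```python
from h import *
im=cv2.imread("pics/w7.png");g=cv2.cvtColor(im,cv2.COLOR_BGR2GRAY);C=saved("w7.npy")
e=edges(g,[(231,140),(294,137),(298,216),(238,219)],rng=5,skip=[(.08,.6),(.35,.92),(.1,.9),(.1,.9)])
X=onplane(e,C,.024);print(e.round(1).tolist(),"\n",X.round(4),[np.linalg.norm(X[j]-X[j-1]).round(4) for j in range(4)])
y=X[0]-X[3]+X[1]-X[2];x=X[2]-X[3];print("yaw x",np.arctan2(x[1],x[0]),"l",np.arctan2(-(X[0]-X[3])[0],(X[0]-X[3])[1]),"r",np.arctan2(-(X[1]-X[2])[0],(X[1]-X[2])[1]))
yw=np.arctan2(-y[0],y[1]);c=(X[2]+X[3])/2+.042*np.array([-np.sin(yw),np.cos(yw),0]);print(yw,"centre",c)
print("tabs",onplane([(249.5,187),(282,186)],C,.052))
T=tool(yw)
for n,uv,z in(("can",(368,237),.058),("oil",(233,298),.069)):print(n,onplane([uv],C,z),"tool",((onplane([uv],C,z)-c)@T).round(3))
go([c[0],c[1],.045],T);go([c[0],c[1],.031],T)
```

```text
[[228.8000030517578, 140.1999969482422], [294.3999938964844, 135.10000610351562], [297.29998779296875, 216.0], [237.39999389648438, 220.1999969482422]] 
 [[ 0.4468 -0.3235  0.024 ]
 [ 0.5036 -0.2974  0.024 ]
 [ 0.5387 -0.3736  0.024 ]
 [ 0.4818 -0.3997  0.024 ]] [np.float64(0.0838), np.float64(0.0625), np.float64(0.0839), np.float64(0.0627)]
yaw x 0.4305920020121541 l 0.42994673038323383 r 0.43196043906542675
0.43095393418753625 centre [ 0.49272111 -0.34849671  0.024     ]
tabs [[ 0.47876799 -0.35192783  0.052     ]
 [ 0.50582716 -0.34092021  0.052     ]]
can [[ 0.59941962 -0.35799489  0.058     ]] tool [[-0.053  0.093 -0.034]]
oil [[ 0.50064937 -0.4588231   0.069     ]] tool [[-0.104 -0.039 -0.045]]
dp [0.0058 0.0302 0.4236] turn [ 0.001 -0.001 -0.149] x0.42
dp [0.0058 0.0301 0.4796] turn [ 0.001 -0.001 -0.149] x0.48
```

arm_command(dp=[[0.006,0.03,0.05],[0.006,0.03,0.2],[0.006,0.03,0.35],[0.006,0.03,0.43],[0.006,0.03,0.43]], turn=[[0,0,-0.149],[0,0,-0.149],[0,0,-0.149],[0,0,-0.149],[0,0,-0.149]], jaw=[0.8,0.65,0.6,0.6,0.6])

```text
time_s: 12.25
eef_pos: [0.4924, -0.3495, 0.0446]
eef_rot: [0.001, 0.54, 0.842, -0.0]
wrist_force: [-0.2, -0.3, -0.0]
opening: 0.596
grasp_force: 0.0
```

```bash
python3 -c "
from h import *
print(pose()[0])
go([.4927,-.3485,.0305],tool(.431))
"
```

```text
[ 0.4923588  -0.34952843  0.04463117]
dp [0.0032 0.0029 0.0565] turn [ 0.001  0.003 -0.001] x0.06
```

arm_command(dp=[[0.003,0.003,0.05],[0.003,0.003,0.056],[0.003,0.003,0.056]], turn=[[0,0,0],[0,0,0],[0,0,0]], jaw=[0.6,0.6,0.6])

```text
time_s: 12.62
eef_pos: [0.4932, -0.3497, 0.0309]
eef_rot: [0.001, 0.54, 0.842, -0.0]
wrist_force: [0.2, -0.5, -0.3]
opening: 0.604
grasp_force: 0.0
```

arm_command(dp=[[0,0,0],[0,0,0],[0,0,0],[0,0,0]], turn=[[0,0,0],[0,0,0],[0,0,0],[0,0,0]], jaw=[0.1,0.1,0.1,0.1])

```text
time_s: 13.12
eef_pos: [0.4937, -0.3501, 0.0327]
eef_rot: [0.002, 0.54, 0.842, -0.001]
wrist_force: [-3.0, 2.9, 12.3]
opening: 0.231
grasp_force: 60.6
```

arm_command(dp=[[0,0,-0.05],[0,0,-0.15],[0,0,-0.3],[0,0,-0.4],[0,0,-0.4]], turn=[[0,0,0],[0,0,0],[0,0,0],[0,0,0],[0,0,0]], jaw=[0.1,0.1,0.1,0.1,0.1])

```text
time_s: 13.75
eef_pos: [0.4942, -0.3507, 0.1333]
eef_rot: [0.004, 0.54, 0.842, -0.001]
wrist_force: [0.3, -0.0, -0.6]
opening: 0.23
grasp_force: 59.0
```

Run:
```python
from h import *
o=get_obs();im=camera('wrist');cv2.imwrite('pics/w8.png',im)
print(pose()[0],o['opening'],o['grasp_force'])
held(im,[(200,172),(312.5,172),(306.5,240),(205,240)])
go([.44,-.17,.29],tool(.034,.3))
```

```text
[ 0.4932371  -0.34971845  0.13129404] 0.22980461627819523 59.013678431510925
[[200.10000610351562, 167.6999969482422], [309.1000061035156, 167.6999969482422], [309.8999938964844, 240.8000030517578], [205.10000610351562, 241.3000030517578]]
z 0.0065 TL [ 0.0437 -0.031   0.0065] TR [0.0437 0.0289 0.0065] width top 0.0599 side dirs -0.002 -0.072 topdir -0.001 mid [ 0.0437 -0.0011  0.0065]
z 0.0115 TL [ 0.0424 -0.032   0.0115] TR [0.0424 0.0298 0.0115] width top 0.0619 side dirs -0.002 -0.072 topdir -0.001 mid [ 0.0424 -0.0011  0.0115]
dp [ 0.7395  0.1072 -0.6378] turn [-0.562 -0.106  0.752] x0.75
```

arm_command(dp=[[0.0,0.0,-0.2],[0.15,0.02,-0.4],[0.35,0.05,-0.6],[0.55,0.08,-0.64],[0.74,0.107,-0.64]], turn=[[0,0,0],[-0.15,-0.03,0.2],[-0.3,-0.06,0.4],[-0.45,-0.09,0.6],[-0.56,-0.106,0.75]], jaw=[0.1,0.1,0.1,0.1,0.1])

```text
time_s: 14.42
eef_pos: [0.4392, -0.1683, 0.29]
eef_rot: [0.103, 0.688, 0.71, 0.108]
wrist_force: [0.4, -0.1, -0.2]
opening: 0.232
grasp_force: 59.0
```

```bash
python3 -c "
from h import *
print(get_obs()['opening'],pose()[0]);go(ptgt('L',.07,.0007,0),RP)"
```

```text
0.2318179732923251 [ 0.439154   -0.16834744  0.29001236]
dp [0.8907 0.4862 0.309 ] turn [-0.429 -0.002 -0.005] x0.89
```

arm_command(dp=[[0.24,0,0],[0.48,0,0],[0.72,0.15,0.05],[0.88,0.35,0.2],[0.89,0.486,0.309]], turn=[[-0.1,0,0],[-0.2,0,0],[-0.3,0,0],[-0.4,0,-0.005],[-0.429,0,-0.005]], jaw=[0.1,0.1,0.1,0.1,0.1])

```text
time_s: 15.05
eef_pos: [0.5708, 0.0606, 0.251]
eef_rot: [0.179, 0.669, 0.697, 0.187]
wrist_force: [-0.9, -2.0, 0.7]
opening: 0.23
grasp_force: 59.1
```

arm_command(dp=[[0,0,0],[0,0,0]], turn=[[0,0,0],[0,0,0]], jaw=[0.1,0.1])

```text
time_s: 15.3
eef_pos: [0.5696, 0.0578, 0.25]
eef_rot: [0.177, 0.67, 0.696, 0.185]
wrist_force: [0.6, 0.4, -0.2]
opening: 0.231
grasp_force: 59.1
```

```bash
python3 st.py L .0007 .032 .014
python3 - <<'E'
from h import *
im=camera('wrist');cv2.imwrite('pics/w9.png',im)
cv2.imwrite('pics/c9.png',cv2.resize(im[60:294,150:362],None,fx=2.5,fy=2.5,interpolation=cv2.INTER_CUBIC))
E
```

```text
cap err port x,y mm -2.51 -0.84 h 68.46
F tool [0.4 0.5 0.5] T [-0.06  0.33 -0.01] 0.23117694954038562 0.06630397133755343
dp [0.0029 0.011  0.1458] turn [-0.013 -0.005  0.006] x0.15
dp [0.0027 0.0115 0.2178] turn [-0.013 -0.005  0.006] x0.22
```

View pics/c9.png

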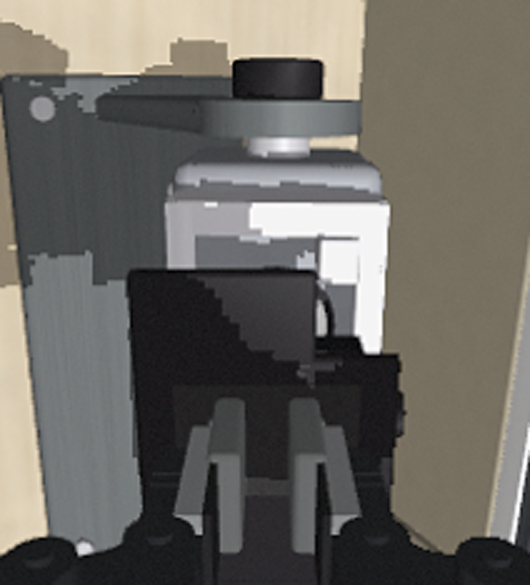

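The cap is aligned over the left port: notch edge at crop (315,275), key at (338,260). It hangs about 2 mm deeper than the right one did, so it should seat at h of about 14 mm. Lowering.

arm_command(dp=[[0.003,0.011,0.05],[0.003,0.011,0.1],[0.003,0.011,0.13],[0.003,0.011,0.14],[0.003,0.011,0.14]], turn=[[-0.013,-0.005,0.006],[-0.013,-0.005,0.006],[-0.013,-0.005,0.006],[-0.013,-0.005,0.006],[-0.013,-0.005,0.006]], jaw=[0.1,0.1,0.1,0.1,0.1])

```text
time_s: 15.98
eef_pos: [0.5904, 0.0591, 0.2231]
eef_rot: [0.182, 0.671, 0.694, 0.188]
wrist_force: [-0.2, 0.1, -0.7]
opening: 0.232
grasp_force: 59.1
```

```bash
python3 st.py L .0004 .032 .02
```

```text
cap err port x,y mm 2.07 -0.62 h 34.69
F tool [ 0.2 -0.6  0.5] T [ 0.    0.36 -0.  ] 0.2315974748380119 0.006532659284027306
dp [ 0.0025 -0.0083  0.0107] turn [ 0.008  0.001 -0.   ] x0.01
dp [ 0.0025 -0.0085  0.0587] turn [ 0.008  0.001 -0.   ] x0.06
```

arm_command(dp=[[0.002,-0.008,0.006],[0.002,-0.008,0.012],[0.002,-0.008,0.012]], turn=[[0.008,0,0],[0.008,0,0],[0.008,0,0]], jaw=[0.1,0.1,0.1])

```text
time_s: 16.35
eef_pos: [0.5902, 0.0596, 0.2196]
eef_rot: [0.181, 0.671, 0.694, 0.186]
wrist_force: [-0.7, -0.6, -1.0]
opening: 0.234
grasp_force: 59.1
```

```bash
python3 st.py L .0004 .02
```

```text
cap err port x,y mm 0.17 -0.03 h 31.81
F tool [-0.5 -1.1  0.5] T [-0.05  0.37  0.  ] 0.23409860818460307 0.002175000870999478
dp [ 0.0002 -0.0007  0.0472] turn [ 0.     0.001 -0.   ] x0.05
```

arm_command(dp=[[0,-0.001,0.015],[0,-0.001,0.03],[0,-0.001,0.045],[0,-0.001,0.047]], turn=[[0,0,0],[0,0,0],[0,0,0],[0,0,0]], jaw=[0.1,0.1,0.1,0.1])

```text
time_s: 16.85
eef_pos: [0.5958, 0.0598, 0.2088]
eef_rot: [0.18, 0.671, 0.694, 0.186]
wrist_force: [-0.8, 0.2, -0.8]
opening: 0.233
grasp_force: 59.1
```

```bash
python3 st.py L .0004 .012
```

```text
cap err port x,y mm -0.45 -0.1 h 19.65
F tool [ 0.2 -1.1  0.3] T [0.   0.31 0.03] 0.23281333781998495 0.005266503639463532
dp [0.0004 0.0018 0.0306] turn [-0.001  0.001 -0.   ] x0.03
```

arm_command(dp=[[0,0.002,0.01],[0,0.002,0.02],[0,0.002,0.026],[0,0.002,0.03],[0,0.002,0.03]], turn=[[0,0,0],[0,0,0],[0,0,0],[0,0,0],[0,0,0]], jaw=[0.1,0.1,0.1,0.1,0.1])

```text
time_s: 17.48
eef_pos: [0.5996, 0.06, 0.2038]
eef_rot: [0.18, 0.671, 0.695, 0.186]
wrist_force: [-12.0, -0.1, 9.1]
opening: 0.234
grasp_force: 61.9
```

```bash
python3 st.py L .0004 .012
```

```text
cap err port x,y mm 0.4 -0.02 h 13.42
F tool [  0.3  -5.8 -13.9] T [-0.2   1.05 -0.14] 0.23398135911815182 0.002008630762973843
dp [ 0.0001 -0.0016  0.0057] turn [-0.001  0.001  0.001] x0.01
```

arm_command(dp=[[0,-0.002,0.006],[0,-0.002,0.006],[0,-0.002,0.006]], turn=[[0,0,0],[0,0,0],[0,0,0]], jaw=[0.1,0.1,0.1])

```text
time_s: 17.85
eef_pos: [0.5998, 0.06, 0.2037]
eef_rot: [0.181, 0.671, 0.695, 0.186]
wrist_force: [-26.7, -2.4, 24.1]
opening: 0.231
grasp_force: 65.4
```

```bash
python3 st.py L .0004 .012
```

```text
cap err port x,y mm 0.49 -0.0 h 13.27
F tool [ -1.5 -11.  -34.3] T [-0.3   1.99 -0.21] 0.2310095207594508 0.0006365518690296372
dp [ 0.     -0.002   0.0051] turn [0.    0.002 0.003] x0.01
```

Firmly seated: only 0.15 mm further travel for 20 N more. Releasing.

arm_command(dp=[[0,-0.001,-0.005],[0,-0.001,-0.005],[0,-0.001,-0.005],[0,-0.001,-0.005]], turn=[[0,0,0],[0,0,0],[0,0,0],[0,0,0]], jaw=[0.1,0.4,0.65,0.65])

```text
time_s: 18.35
eef_pos: [0.5997, 0.0599, 0.2024]
eef_rot: [0.181, 0.671, 0.694, 0.186]
wrist_force: [-0.5, 0.7, 0.5]
opening: 0.65
grasp_force: 0.0
```

arm_command(dp=[[0,0,-0.1],[0,0,-0.25],[-0.1,-0.03,-0.35],[-0.24,-0.05,-0.4],[-0.24,-0.05,-0.4]], turn=[[0,0,0],[0,0,0],[0,0,0],[0,0,0],[0,0,0]], jaw=[0.75,1,1,1,1])

```text
time_s: 18.98
eef_pos: [0.541, -0.0042, 0.2841]
eef_rot: [0.182, 0.672, 0.693, 0.187]
wrist_force: [-0.2, -0.2, 1.0]
opening: 1.002
grasp_force: 0.0
```

```bash
python3 -c "
from h import *
o=get_obs();im=camera('wrist');cv2.imwrite('pics/w10.png',im);np.save('w10.npy',np.r_[o['eef_pos'],o['eef_rot']]);print(o['wrist_force'],o['eef_pos'])
cv2.imwrite('pics/c10.png',cv2.resize(im[40:294,150:362],None,fx=2.3,fy=2.3,interpolation=cv2.INTER_CUBIC))
"
```

```text
[-0.21373962 -0.19389603  0.96204129] [ 0.54096897 -0.00421843  0.28411272]
```

View pics/c10.png

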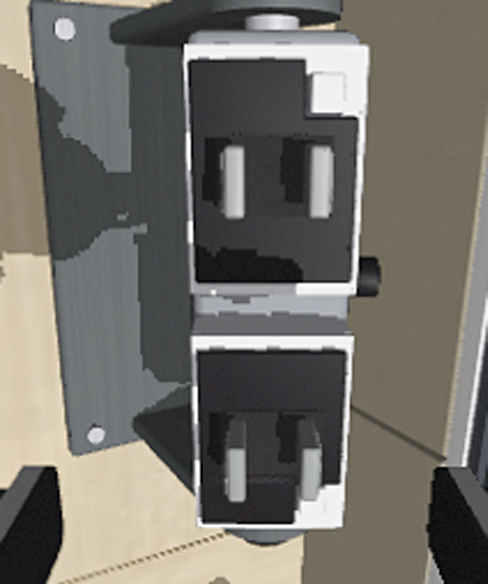

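Both caps lie flat in their ports, notches round the keys. The tab spans scale to about 36–37 mm, so all four tabs are sprung out, and the fingers are clear. Handing in.

```bash
python3 -c "
from bench import *
print(hand_in())"
```

```text
the job is handed in; nothing more can be done
None
```

Both dust caps are fitted in their own ports with tabs sprung out and the gripper clear. I handed the job in at about 19 s; the hand-in gave no verdict, so the result rests on the final camera view and the seating forces.

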